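# Index the tool carousel, draw the orange screwdriver and lay it in the tray

## Task

Fetch the orange screwdriver for the next job: turn the revolving tool stand by its red knob until the screwdriver's sleeve clicks in over the white front arrow, draw the screwdriver out and lay it down gently, flat along the wide empty lane of the steel tray. Leave the emptied sleeve over the arrow, ready to take the screwdriver back, and leave the other tools and everything round about where they are.

Things in the scene. Friction and masses are not known exactly. Their poses are not given: they have to be found in the camera images.
- stand_base: Fixed black round foot, 152 mm across, 13 mm high, of the revolving tool stand. Origin under its centre, on the bench, on the carousel's upright axis. Its own -x axis points to the front (roughly to the robot), where a white arrow is set in it. The carousel above needs a clear circle of 135 mm radius from 115 to 190 mm up when it turns.
- front_mark (a point): The white front arrow on the foot, 64 mm from the stand's axis.
- carousel (a joint): Carousel turning over the foot: radians, counter-clockwise from above positive, two turns either way, about 0 where it starts (so it does NOT tell which sleeve is in front). It clicks every 15 degrees, one click exactly where the screwdriver's sleeve is over the arrow; a sprung roller pulls it into the nearest click when let go; about 0.2 N m at the knob carries it over a click.
- knob (a point): Centre of the red hexagonal knob on top of the carousel: 40 mm across flats, 24 mm high, centre 168 mm above the bench. It turns with the carousel: one pair of flats faces along its x axis, the others 60 degrees either side. Its -x axis points to the orange screwdriver's sleeve. Taken from above; at its height nothing else stands within 85 mm of the axis.
- sleeve (a point): Centre of the mouth of the orange screwdriver's sleeve (axes as the knob's). The carousel has six grey tube sleeves, 60 degrees apart, leaning out 35 degrees: 105 mm long, bore 14 mm, mouths 80 mm from the axis and 118 mm up. Counter-clockwise from above they hold: orange screwdriver, brown screwdriver, nothing, green marker, nothing, brush.
- orange_screwdriver: Orange-handled screwdriver, 192 mm, 63 to 126 g, balanced in its handle; at the start in its sleeve, leaning out 35 to 40 degrees, handle shoulder on the mouth, 95 mm of shaft inside. Own y runs along it: tip -84, shoulder 10, handle (24 mm thick) 11 to 96 mm; shaft 7 mm thick. Origin on its side, 12.5 mm off its centre line (x = 0, z = 12.5 mm).
- driver_grip (a point): Middle of the orange handle, on its centre line (own axes of the screwdriver).
- driver_tip (a point): Steel tip of the orange screwdriver, on its centre line.
- tray: Fixed low steel tool tray, 260 x 135 mm, walls 16 mm high and 2 mm thick, floor 2 mm thick; long axis = own x. Origin under its centre, on the bench. A 12 mm divider parts it along x: a wide empty lane with a black rubber floor, 94 mm wide, on its -y side, and a narrow one, 35 mm, on its +y side, with a brass pin vice and a marker.
- lane (a point): Centre of the floor of the wide empty lane: 256 mm long along its x, 94 mm wide along its y, floor 2 mm above the bench.
- brown_screwdriver: Small brown screwdriver, 142 mm long, in the carousel's next sleeve; stays there. Origin 142 mm from the foot's origin.
- green_marker: Green marker in the carousel; stays there. Origin 140 mm from the foot's origin.
- flux_brush: Wooden flux brush, bristles up, in the carousel; stays there. Origin 121 mm from the foot's origin.
- pin_vice: Brass pin vice, 116 mm long, 12 mm thick, lying in the narrow lane of the tray; stays there.
- black_marker: Black and white marker, 125 mm long, lying in the narrow lane of the tray; stays there.
- glue_bottle: Squeeze bottle with orange nozzle, 33 mm across, 118 mm high, standing loose before the tool stand. Origin under its centre.
- nut_jar: Glass jar with red lid, 51 mm across, 72 mm high, standing loose beside the wide lane of the tray. Origin under its centre.
- wire_reel: Red wire reel, 90 mm across, 50 mm high, loose behind the tray. Origin under its centre.

How it is judged:
By the outcome, as a careful person would: the job done as asked, in the order asked, and still so for the second after the job is handed in, with the robot touching nothing.
It also fails if it takes over 61 s, if anything falls off the work surface, if the arm or the gripper's body presses on something with over 40 N, if the wrist force passes 120 N, or if a joint passes its speed limit or range.

## Robot

A 6-joint arm with a two-finger parallel gripper is mounted at the origin on a cart in front of the work surface, level with it; the furniture and walls round the work are solid. World frame = base frame: x ahead of the robot, y to its left, z up, the work surface at z = 0. Lengths are in m, angles in rad, forces in N, time in s.
With the tool pointing down it reaches from about 0.425 to 0.925 m from the base axis. Payload 12.5 kg.
Tool frame: the origin (TCP) lies midway between the tips of the shut fingers; the grasp point (between the pads) lies 19 mm behind it (robot.grip_point_offset is the distance from the TCP to the grasp point, in m); z points along the fingers, y is the line along which they close (so a half turn about z gives the same grasp; the last joint's range is limited). The gripper opens to 85 mm and grips with 20 to 120 N. Pads are 22 mm wide; open, the fingers measure 114 mm over their backs; the gripper's body (76 mm by 85 mm) begins 54 mm behind the grasp point. The pads swing forward as they close: fully open they stand 13 mm farther back than shut.
Start: joints at [-1.332, 0.491, 1.559, -0, 1.092, -0.106], TCP at [0.211, -0.588, 0.231] pointing down, gripper open.
Joint ranges: [-3.1, 3.1], [-0.84, 2.19], [0.05, 2.79], [-1.13, 4.28], [0.06, 2.93], [-2.69, 2.69]. Speed limits (rad/s): [2.22, 2.22, 2.79, 3.14, 3.14, 3.14].

## Interface

Orientations are given as a unit quaternion [w, x, y, z].
In Python, from bench import robot gives the robot as it stands.
- The arm moves only by the tool arm_command, never from a script. Its argument "rows" is a list of rows, each a list of 7 numbers: the closure, from -1 (fully open) to 1 (shut), then the shift along the tool's x, y, z as a fraction of full scale, then the turn, a rotation vector about the tool's x, y, z as a fraction of full scale. A call has 1 to 20 rows; each row is the pose to reach, as a shift and turn from the pose commanded when the call began, along the tool's axes at that moment; what a row does not reach only later rows make up. Full scale, the value 1, is 0.2 m for a shift and 2 rad for a turn. A row lasts 1/10 s, in which the tool goes at most 50 mm and 8.59 degrees, less where a joint would pass 70% of its speed; a pose out of reach is approached as far as the arm can. A call with a number of a shift or a turn outside -1 to 1 is refused whole. A call with a gripper value outside its range is refused whole. The fingers move at their own pace and stop on an object; "grip_force" is the grip in N (left out, the last holds). Time passes only in rows, so rows that repeat a pose let the fingers close. It gives the time, the measured TCP pose, the force, the opening and the grip force at its end, in the units of the state.
- robot.observe(): the state, without advancing time (a new reading comes with each control period).
- robot.grab_frame(name): name is "side" or "top"; returns a dict with "image" (400x640x3 uint8, blue, green, red), "camera_matrix" (3x3 intrinsics, pixels), "rvec" (rotation vector, rad) and "tvec" (3), from world to camera coordinates, as OpenCV has them. Camera axes: x right, y down, z forward; pixel columns grow to the right and rows downward; lengths in m; the calibration is good to about 2 mm. A picture is of the moment at which its call begins. There is no depth.
- robot.hand_in(): hands the job in; it is judged then, once.
The state is a dict: "time_s": time; "joint_positions": joint angles; "dq": joint speeds; "joint_torque": joint torques, N m; "tool_pos": TCP position; "ee_rot": TCP orientation; "ft_force": force on the tool from outside, world axes, zero at the start; "torque": the same for the moment, N m; "width": finger opening in m; "gripper_force": force on a finger pad.
Only numpy, scipy, OpenCV 4.12 (cv2) and the standard library are available. Lean on these libraries where they do the work, as an engineer would, in place of code of your own. Each camera call takes 0.05 s, during which the arm holds its last target. There are 200 camera calls.

## Working session

There is one attempt and no reset: what is moved stays moved. The work goes in short steps, Python scripts to look and compute and a tool call to move; the robot and the scene stay as the last step left them, time stands still between calls to the robot, and variables do not carry over. Pictures are saved under pics/ and viewed, at most 10 in all, crops included, and the job is handed in when it is done.

Besides the shell and the picture viewer there is one more tool, called by a JSON object that holds its "method" and its "body", one argument or row to a line. arm_command: Moves the arm, as the interface text tells. Shift numbers are shares of 0.2 m and turn numbers shares of 2 rad, none past 1 either way. Its arguments: {"type":"object","properties":{"rows":{"type":"array","items":{"type":"array","items":{"type":"number"}}},"grip_force":{"type":"number"}},"required":["rows"]}

```bash
mkdir -p pics; ls; cat > h.py <<'E'
import numpy as np, cv2
from scipy.spatial.transform import Rotation as R
from bench import robot
def grab(n,f=None):
    d=robot.grab_frame(n)
    if f: cv2.imwrite('pics/'+f,d['image'])
    np.savez('pics/'+n+'.npz',K=d['camera_matrix'],r=d['rvec'],t=d['tvec'],im=d['image'])
    return d
def cam(n):
    d=np.load('pics/'+n+'.npz'); return d['K'],cv2.Rodrigues(d['r'])[0],d['t'].ravel()
def onz(n,u,v,z):
    K,Rm,t=cam(n); c=-Rm.T@t; d=Rm.T@np.linalg.solve(K,[u,v,1]); return c+d*(z-c[2])/d[2]
def proj(n,p):
    K,Rm,t=cam(n); q=K@(Rm@np.asarray(p,float)+t); return q[:2]/q[2]
def tri(a,b):
    A=[];B=[]
    for n,u,v in (a,b):
        K,Rm,t=cam(n); c=-Rm.T@t; d=Rm.T@np.linalg.solve(K,[u,v,1]); d/=np.linalg.norm(d)
        P=np.eye(3)-np.outer(d,d); A.append(P);B.append(P@c)
    return np.linalg.lstsq(np.vstack(A),np.hstack(B),rcond=None)[0]
E
python3 - <<'E'
from h import *
for n in('side','top'):
    d=grab(n,n+'1.png'); K,Rm,t=cam(n); print(n,-Rm.T@t,Rm[2],K[0,0])
print(robot.observe())
E
```

```text
pics
side [0.6139224  0.84001193 0.53842364] [-0.03778954 -0.90551111 -0.42263647] 424.4789497071004
top [ 0.35569322 -0.08384629  1.40351933] [ 0.16599919  0.00400598 -0.98611775] 483.3783489468578
{'time_s': 0.1, 'joint_positions': array([-1.33161084e+00,  4.91511380e-01,  1.55937276e+00,  3.82051022e-06,
        1.09168855e+00, -1.05596736e-01]), 'dq': array([ 0.00081559, -0.00127165, -0.00099058,  0.00121923, -0.00024384,
        0.00021035]), 'joint_torque': array([ 2.95959784e-03, -6.19445443e+01, -2.62027127e+01, -6.51042842e-05,
        2.91288554e-03,  9.27703439e-06]), 'tool_pos': array([ 0.21122432, -0.58802651,  0.23078408]), 'ee_rot': array([-4.89035641e-04,  9.85177449e-01,  1.71537615e-01, -3.10149653e-05]), 'ft_force': array([-0.41793162, -0.36570004,  0.21208926]), 'torque': array([ 0.00457872,  0.02746201, -0.01058418]), 'gripper_force': 0.0, 'width': 0.08569908422959596}
```

View pics/top1.png

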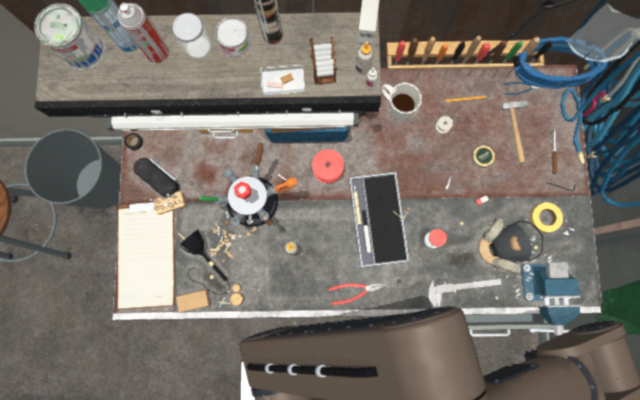

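View pics/side1.png

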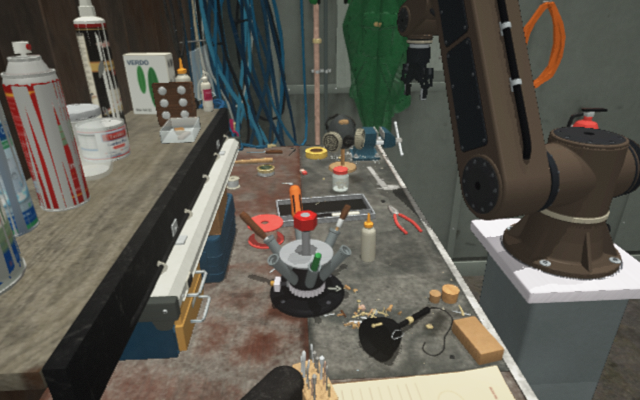

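The top view shows the stand at about (248,197), with the knob at (242,189), the orange handle at (287,184), the tray at (380,220), the bottle at (291,247) and the jar at (435,239). The side view shows the knob at (305,221). I'll enlarge both.

```bash
python3 - <<'E'
from h import *
t=np.load('pics/top.npz')['im'];s=np.load('pics/side.npz')['im']
a=cv2.resize(t[135:275,215:415],None,fx=4,fy=4,interpolation=cv2.INTER_CUBIC)
b=cv2.resize(s[170:320,230:410],None,fx=4,fy=4,interpolation=cv2.INTER_CUBIC)
for im,x0,y0 in((a,215,135),(b,230,170)):
    for k in range(0,im.shape[1],80):cv2.putText(im,str(x0+k//4),(k,10),0,.35,(0,255,255));im[:12,k]=255
    for k in range(0,im.shape[0],80):cv2.putText(im,str(y0+k//4),(0,k+4),0,.35,(0,255,255))
cv2.imwrite('pics/topc.png',a);cv2.imwrite('pics/sidec.png',b)
E
```

```text
(no output)
```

View pics/topc.png

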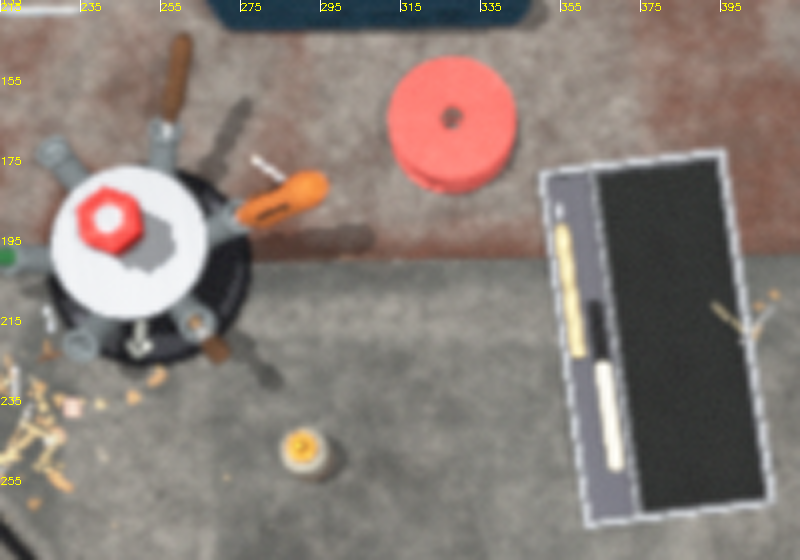

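View pics/sidec.png

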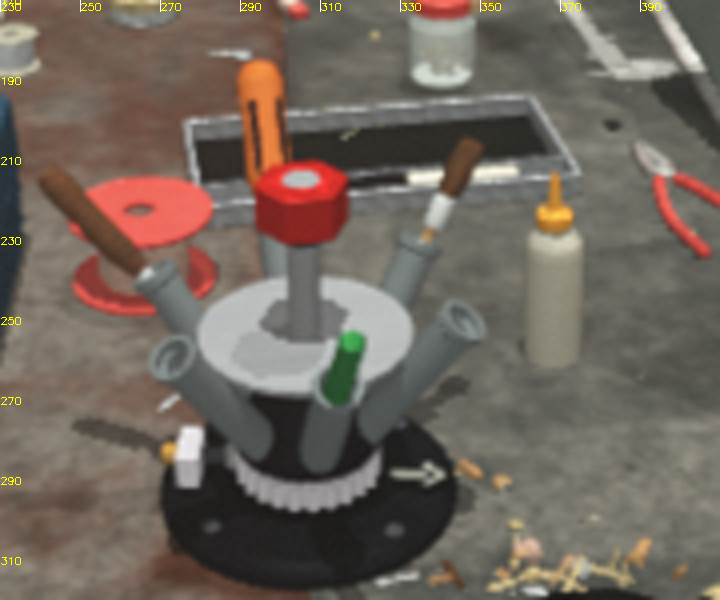

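The crops give these readings. In the top view the knob top is at (242.2,189.8), the arrow tip at (250,223.8), the handle end at (292,181.5), the bottle nozzle at (290.7,247), and the tray corners at (350.8,178), (395.8,173), (408,260) and (362.5,265.8). In the side view the knob top is at (305,214.5), the arrow tip at (340.8,288.5) and the handle end at (295,188).

```bash
cat h.py >/dev/null; python3 - <<'E'
from h import *
np.set_printoptions(precision=4,suppress=True)
T=lambda x,y:(215+x/4,135+y/4); S=lambda x,y:(230+x/4,170+y/4)
print('knob',onz('top',*T(109,219),.18),tri(('top',*T(109,219)),('side',*S(300,178))))
for z,a,b in((.013,(140,355),(443,474)),(.013,(140,318),(390,473))):
  print('arrow',onz('top',*T(*a),z),onz('side',*S(*b),z))
print('foot centre side', onz('side',*S(310,495),.013))
print('hend',tri(('top',*T(316,184)),('side',*S(262,70))))
print('shoulder',tri(('top',*T(240,217)),('side',*S(270,190))))
c=[onz('top',*T(*p),.016) for p in((543,172),(723,152),(772,500),(590,523))]
c=np.array(c);print(c,np.linalg.norm(c-np.roll(c,-1,0),axis=1),c.mean(0))
print('side tray',[onz('side',*S(*p),.016) for p in ((188,121),(530,96),(578,174))])
print('bottle',tri(('top',*T(303,445)),('side',*S(556,178))),onz('side',*S(553,362),0))
print('reel',onz('top',*T(452,118),.05)); print('jar',onz('top',436,237,.072))
for n,p in (('brownend',((181,40),(48,178))),('brushend',((215,352),(466,145)))):
  print(n,tri(('top',*T(*p[0])),('side',*S(*p[1]))))
E
```

```text
knob [0.6032 0.1337 0.18  ] [0.6025 0.1337 0.1802]
arrow [0.5361 0.1395 0.013 ] [0.5334 0.1403 0.013 ]
arrow [0.5632 0.1398 0.013 ] [0.5601 0.1377 0.013 ]
foot centre side [0.6012 0.153  0.013 ]
hend [0.6214 0.0002 0.1788]
shoulder [0.6145 0.0541 0.1328]
[[ 0.6666 -0.1556  0.016 ]
 [ 0.6795 -0.2882  0.016 ]
 [ 0.4247 -0.3133  0.016 ]
 [ 0.4103 -0.1831  0.016 ]] [0.1332 0.2561 0.1309 0.2578] [ 0.5452 -0.2351  0.016 ]
side tray [array([ 0.6754, -0.2875,  0.016 ]), array([ 0.4205, -0.3124,  0.016 ]), array([ 0.4076, -0.1816,  0.016 ])]
bottle [0.46   0.0139 0.1141] [0.4576 0.0225 0.    ]
reel [ 0.6998 -0.0893  0.05  ]
jar [ 0.4838 -0.3839  0.072 ]
brownend [0.7259 0.0904 0.1631]
brushend [0.517  0.0671 0.1621]
```

{"method": "arm_command", "body": {
  "rows": [
    [-1, 0.77, -0.68, -0.35, 0, 0, 0],
    [-1, 0.77, -0.68, -0.35, 0, 0, 0],
    [-1, 0.77, -0.68, -0.35, 0, 0, 0],
    [-1, 0.77, -0.68, -0.35, 0, 0, 0],
    [-1, 0.77, -0.68, -0.35, 0, 0, 0]
  ]
}}

```text
time_s: 0.6
tool_pos: [0.3116, -0.4053, 0.3029]
ee_rot: [0.001, 0.985, 0.173, 0.0]
ft_force: [0.3, -1.1, 0.7]
width: 0.0855
gripper_force: 0.0
```

{"method": "arm_command", "body": {
  "rows": [
    [-1, 0.77, -0.68, 0, 0, 0, 0],
    [-1, 0.77, -0.68, 0, 0, 0, 0],
    [-1, 0.77, -0.68, 0, 0, 0, 0],
    [-1, 0.77, -0.68, 0, 0, 0, 0],
    [-1, 0.77, -0.68, 0, 0, 0, 0]
  ]
}}

```text
time_s: 1.1
tool_pos: [0.4106, -0.2246, 0.3011]
ee_rot: [-0.0, 0.985, 0.174, 0.0]
ft_force: [-0.7, -0.8, -0.1]
width: 0.0852
gripper_force: 0.0
```

{"method": "arm_command", "body": {
  "rows": [
    [-1, 0.77, -0.68, 0, 0, 0, 0],
    [-1, 0.77, -0.68, 0, 0, 0, 0],
    [-1, 0.77, -0.68, 0, 0, 0, 0],
    [-1, 0.77, -0.68, 0, 0, 0, 0],
    [-1, 0.77, -0.68, 0, 0, 0, 0]
  ]
}}

```text
time_s: 1.6
tool_pos: [0.5099, -0.0449, 0.3007]
ee_rot: [-0.0, 0.985, 0.173, -0.0]
ft_force: [-0.2, -1.4, 0.0]
width: 0.0858
gripper_force: 0.0
```

{"method": "arm_command", "body": {
  "rows": [
    [-1, 0.75, -0.68, 0, 0, 0, -0.95],
    [-1, 0.75, -0.68, 0, 0, 0, -0.95],
    [-1, 0.75, -0.68, 0, 0, 0, -0.95],
    [-1, 0.75, -0.68, 0, 0, 0, -0.95],
    [-1, 0.75, -0.68, 0, 0, 0, -0.95],
    [-1, 0.75, -0.68, 0, 0, 0, -0.95],
    [-1, 0.75, -0.68, 0, 0, 0, -0.95],
    [-1, 0.75, -0.68, 0, 0, 0, -0.95],
    [-1, 0.75, -0.68, 0, 0, 0, -0.95],
    [-1, 0.75, -0.68, 0, 0, 0, -0.95],
    [-1, 0.75, -0.68, 0, 0, 0, -0.95],
    [-1, 0.75, -0.68, 0, 0, 0, -0.95],
    [-1, 0.75, -0.68, 0, 0, 0, -0.95],
    [-1, 0.75, -0.68, 0, 0, 0, -0.95]
  ]
}}

```text
time_s: 3.0
tool_pos: [0.6037, 0.1293, 0.3008]
ee_rot: [-0.0, 0.433, 0.901, -0.0]
ft_force: [1.2, -0.0, -1.3]
width: 0.0856
gripper_force: 0.0
```

{"method": "arm_command", "body": {
  "rows": [
    [-1, 0.02, 0.01, 0.15, 0, 0, 0],
    [-1, 0.02, 0.01, 0.3, 0, 0, 0],
    [-1, 0.02, 0.01, 0.45, 0, 0, 0],
    [-1, 0.02, 0.01, 0.6, 0, 0, 0],
    [-1, 0.02, 0.01, 0.7, 0, 0, 0],
    [-1, 0.02, 0.01, 0.75, 0, 0, 0],
    [-1, 0.02, 0.01, 0.75, 0, 0, 0]
  ],
  "grip_force": 30
}}

```text
time_s: 3.7
tool_pos: [0.6023, 0.1344, 0.1501]
ee_rot: [-0.001, 0.435, 0.901, -0.001]
ft_force: [0.6, 0.6, -0.0]
width: 0.0854
gripper_force: 0.0
```

{"method": "arm_command", "body": {
  "rows": [
    [-0.3, 0, 0, 0, 0, 0, 0],
    [-0.2, 0, 0, 0, 0, 0, 0],
    [-0.1, 0, 0, 0, 0, 0, 0],
    [0, 0, 0, 0, 0, 0, 0],
    [0.1, 0, 0, 0, 0, 0, 0],
    [0.2, 0, 0, 0, 0, 0, 0],
    [0.3, 0, 0, 0, 0, 0, 0],
    [0.3, 0, 0, 0, 0, 0, 0],
    [0.3, 0, 0, 0, 0, 0, 0],
    [0.3, 0, 0, 0, 0, 0, 0]
  ],
  "grip_force": 30
}}

```text
time_s: 4.7
tool_pos: [0.6019, 0.1345, 0.152]
ee_rot: [-0.0, 0.433, 0.901, -0.001]
ft_force: [-6.5, -4.7, 6.6]
width: 0.0397
gripper_force: 30.9
```

{"method": "arm_command", "body": {
  "rows": [
    [0.5, 0, 0, 0, 0, 0, 0.05],
    [0.5, 0, 0, 0, 0, 0, 0.1],
    [0.5, 0, 0, 0, 0, 0, 0.15],
    [0.5, 0, 0, 0, 0, 0, 0.2],
    [0.5, 0, 0, 0, 0, 0, 0.25],
    [0.5, 0, 0, 0, 0, 0, 0.3],
    [0.5, 0, 0, 0, 0, 0, 0.35],
    [0.5, 0, 0, 0, 0, 0, 0.4],
    [0.5, 0, 0, 0, 0, 0, 0.45],
    [0.5, 0, 0, 0, 0, 0, 0.5],
    [0.5, 0, 0, 0, 0, 0, 0.55],
    [0.5, 0, 0, 0, 0, 0, 0.6],
    [0.5, 0, 0, 0, 0, 0, 0.65],
    [0.5, 0, 0, 0, 0, 0, 0.7],
    [0.5, 0, 0, 0, 0, 0, 0.75],
    [0.5, 0, 0, 0, 0, 0, 0.8],
    [0.5, 0, 0, 0, 0, 0, 0.85],
    [0.5, 0, 0, 0, 0, 0, 0.9],
    [0.5, 0, 0, 0, 0, 0, 0.916],
    [0.5, 0, 0, 0, 0, 0, 0.916]
  ],
  "grip_force": 60
}}

```text
time_s: 6.7
tool_pos: [0.605, 0.1338, 0.1522]
ee_rot: [0.001, 0.979, 0.204, 0.003]
ft_force: [13.3, -8.2, -1.2]
width: 0.039
gripper_force: 60.4
```

```bash
python3 - <<'E'
from h import *
s=robot.observe();print(s['torque'],s['ft_force'],s['joint_positions'])
t=grab('top')['im'];s=grab('side')['im']
a=cv2.resize(t[150:260,205:325],None,fx=5,fy=5,interpolation=cv2.INTER_CUBIC)
cv2.imwrite('pics/c2.png',a)
b=cv2.resize(s[170:320,230:410],None,fx=4,fy=4,interpolation=cv2.INTER_CUBIC)
cv2.imwrite('pics/s2.png',b)
E
```

```text
[-0.82734324 -1.4115307   0.03686985] [13.25005153 -8.19989354 -1.22293833] [ 0.1118524   0.56640836  1.65915175 -0.00214588  0.91025295  1.27274389]Traceback (most recent call last):
  File "<stdin>", line 3, in <module>
KeyError: 'im'
```

{"method": "arm_command", "body": {
  "rows": [
    [0, 0, 0, 0, 0, 0, 0],
    [-1, 0, 0, 0, 0, 0, 0],
    [-1, 0, 0, 0, 0, 0, 0],
    [-1, 0, 0, 0, 0, 0, 0],
    [-1, 0, 0, 0, 0, 0, 0],
    [-1, 0, 0, 0, 0, 0, 0],
    [-1, 0, 0, -0.2, 0, 0, 0],
    [-1, 0, 0, -0.45, 0, 0, 0],
    [-1, 0, 0, -0.7, 0, 0, 0],
    [-1, 0, 0, -0.9, 0, 0, 0],
    [-1, 0, 0, -0.9, 0, 0, 0]
  ]
}}

```text
time_s: 7.85
tool_pos: [0.6036, 0.1352, 0.3373]
ee_rot: [0.0, 0.979, 0.205, 0.005]
ft_force: [-0.5, 0.6, -0.2]
width: 0.0849
gripper_force: 0.0
```

```bash
python3 - <<'E'
from h import *
t=grab('top')['image'];s=grab('side')['image']
a=cv2.resize(t[170:290,190:310],None,fx=4,fy=4,interpolation=cv2.INTER_CUBIC)
b=cv2.resize(s[170:320,250:410],None,fx=4,fy=4,interpolation=cv2.INTER_CUBIC)[:480]
b=cv2.resize(s[190:310,265:355],None,fx=4,fy=4,interpolation=cv2.INTER_CUBIC)
im=np.hstack([b,a[:,:400]])
for k in range(0,360,40):cv2.putText(im,str(265+k//4),(k,10),0,.35,(0,255,255));im[:12,k]=255
for k in range(0,400,40):cv2.putText(im,str(190+k//4),(k+360,10),0,.35,(0,255,255));im[:12,k+360]=255
for k in range(0,480,40):cv2.putText(im,str(190+k//4),(0,k+4),0,.35,(0,255,255));cv2.putText(im,str(170+k//4),(735,k+4),0,.35,(0,255,255))
cv2.imwrite('pics/c3.png',im); cv2.imwrite('pics/t3.png',t)
E
```

```text
(no output)
```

View pics/c3.png

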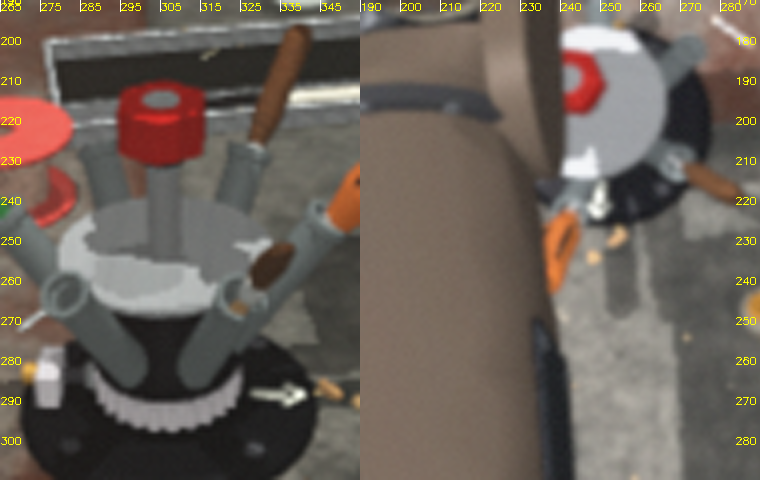

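```bash
python3 - <<'E'
from h import *
np.set_printoptions(precision=4,suppress=True)
A=np.array([.6027,.1337,0])
s=np.load('pics/side.npz')['im']; t=np.load('pics/top.npz')['im']
def seg(im,x0,x1,y0,y1):
    h=cv2.cvtColor(im,cv2.COLOR_BGR2HSV); m=cv2.inRange(h,(6,170,120),(18,255,255)); k=np.zeros_like(m);k[y0:y1,x0:x1]=m[y0:y1,x0:x1]
    ys,xs=np.nonzero(k); p=np.c_[xs,ys].astype(float); c=p.mean(0); d=np.linalg.svd(p-c,full_matrices=False)[2][0]; q=(p-c)@d
    e=[c+d*q.min(),c+d*q.max()]; print(len(p),c,e); return c,e
ct,et=seg(t,232,252,215,250); cs,es=seg(s,340,366,205,255)
f=lambda p:(np.round(p,4),np.hypot(*(p-A)[:2]),np.degrees(np.arctan2(*(p-A)[1::-1])))
print('centre',f(tri(('top',*ct),('side',*cs))))
et.sort(key=lambda p:p[1]); es.sort(key=lambda p:-p[1])
for a,b in zip(et,es): print(f(tri(('top',*a),('side',*b))))
print('brown',f(tri(('top',286.25,218),('side',340,198))))
E
```

```text
67 [239.1493 231.5821] [array([240.4093, 223.7443]), array([237.6443, 240.9428])]
221 [357.2398 236.0271] [array([367.5092, 222.9741]), array([349.6255, 245.7054])]
centre (array([0.5021, 0.1474, 0.1373]), np.float64(0.1015535024136124), np.float64(172.23979404792988))
(array([0.5208, 0.1486, 0.1184]), np.float64(0.08325393935485605), np.float64(169.66358728238777))
(array([0.4791, 0.1454, 0.1628]), np.float64(0.12416005988050112), np.float64(174.58960297059687))
brown (array([0.5276, 0.0222, 0.1606]), np.float64(0.13446824591447767), np.float64(-123.97161049485452))
```

The orange handle now stands out over the arrow, with its end near top (238,241) and side (367,223), at about 174°. That matches the arrow's 174.7°.

```bash
cat >> h.py <<'E'
def rel(p,Rt,p0=None,R0=None):
    if p0 is None:
        s=robot.observe(); p0=s['tool_pos'];q=s['ee_rot'];R0=R.from_quat([q[1],q[2],q[3],q[0]]).as_matrix()
    print(np.round(R0.T@(p-p0)/.2,3),np.round(R.from_matrix(R0.T@Rt).as_rotvec()/2,3))
AX=np.array([.6027,.1342,0]); ph=np.radians(173.7); RH=np.array([np.cos(ph),np.sin(ph),0]); Z=np.array([0,0,1.])
def frame(z,y):
    z=z/np.linalg.norm(z); y=y-z*(y@z); y/=np.linalg.norm(y); return np.c_[np.cross(y,z),y,z]
t=np.radians(42); RG=frame(RH*np.sin(t)-Z*np.cos(t), np.array([-RH[1],-abs(RH[0]),0]))
HC=AX+RH*.1104+Z*.1577; G=HC+RG[:,2]*.011
E
python3 - <<'E'
from h import *
P=G-RG[:,2]*.1
print(RG,G,P); rel(P,RG); rel(G,RG,P,RG)
E
```

```text
[[ 7.38656941e-01 -1.09734311e-01 -6.65089697e-01]
 [-8.15484855e-02 -9.93960955e-01  7.34265861e-02]
 [-6.69130606e-01  2.74215856e-18 -7.43144825e-01]] [0.48565072 0.14712236 0.14952541] [0.55215969 0.1397797  0.22383989]
[-0.221 -0.123  0.539] [ 0.096 -0.359  0.249]
[ 0.  -0.   0.5] [0. 0. 0.]
```

{"method": "arm_command", "body": {
  "rows": [
    [-1, -0.1, -0.05, 0, 0.096, -0.359, 0.249],
    [-1, -0.22, -0.123, 0, 0.096, -0.359, 0.249],
    [-1, -0.22, -0.123, 0, 0.096, -0.359, 0.249],
    [-1, -0.22, -0.123, 0, 0.096, -0.359, 0.249],
    [-1, -0.22, -0.123, 0, 0.096, -0.359, 0.249],
    [-1, -0.22, -0.123, 0.2, 0.096, -0.359, 0.249],
    [-1, -0.22, -0.123, 0.35, 0.096, -0.359, 0.249],
    [-1, -0.22, -0.123, 0.539, 0.096, -0.359, 0.249],
    [-1, -0.22, -0.123, 0.539, 0.096, -0.359, 0.249],
    [-1, -0.22, -0.123, 0.539, 0.096, -0.359, 0.249]
  ]
}}

```text
time_s: 8.95
tool_pos: [0.5521, 0.1399, 0.2233]
ee_rot: [-0.02, 0.931, -0.051, -0.36]
ft_force: [0.1, 0.7, 0.7]
width: 0.0856
gripper_force: 0.0
```

```bash
python3 - <<'E'
from h import *
s=robot.observe(); print(s['tool_pos'],s['ee_rot'],s['ft_force'],s['joint_positions']); rel(G,RG)
s=grab('side')['image']; t=grab('top')['image']
im=np.hstack([cv2.resize(s[140:310,270:400],None,fx=3,fy=3,interpolation=cv2.INTER_CUBIC),cv2.resize(t[150:300,190:320],None,fx=3,fy=3,interpolation=cv2.INTER_CUBIC)[:,:].copy() if 0 else cv2.copyMakeBorder(cv2.resize(t[140:280,190:320],None,fx=3,fy=3,interpolation=cv2.INTER_CUBIC),0,90,0,0,0)])
for p,c in((HC,(255,255,0)),(G,(255,0,255)),(AX+RH*.08+Z*.118,(0,255,0))):
    u,v=proj('side',p); cv2.circle(im,(int((u-270)*3),int((v-140)*3)),2,c,-1)
    u,v=proj('top',p); cv2.circle(im,(int((u-190)*3)+390,int((v-140)*3)),2,c,-1)
cv2.imwrite('pics/c4.png',im)
E
```

```text
[0.55210353 0.13990299 0.22325267] [-0.01952781  0.93139109 -0.05095687 -0.3599065 ] [0.06183655 0.66119287 0.72200295] [0.07618871 0.71529346 1.33408333 0.12798721 1.81915903 1.74054841]
[0.    0.    0.498] [0.    0.002 0.   ]
```

View pics/c4.png

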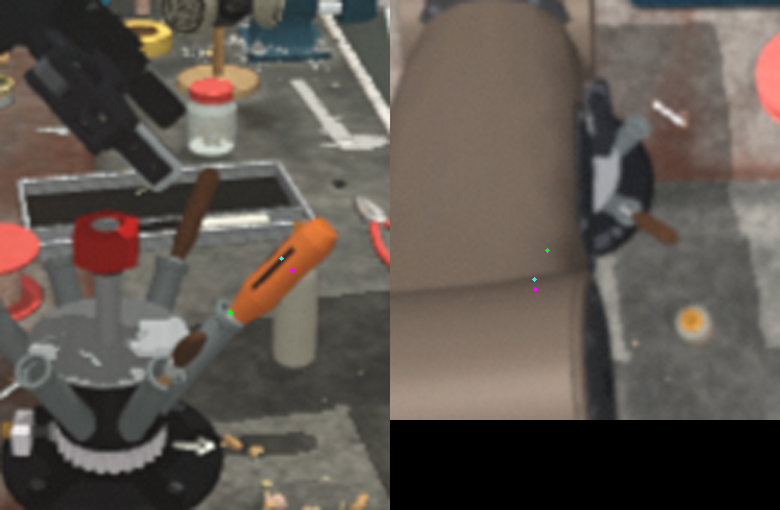

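The projected points land on the handle and the sleeve mouth in the side view. The handle's centre line is 1–2 mm further out, so I'll go slightly deeper.

{"method": "arm_command", "body": {
  "rows": [
    [-1, 0, 0, 0.12, 0, 0, 0],
    [-1, 0, 0, 0.24, 0, 0, 0],
    [-1, 0, 0, 0.36, 0, 0, 0],
    [-1, 0, 0, 0.45, 0, 0, 0],
    [-1, 0, 0, 0.505, 0, 0, 0],
    [-1, 0, 0, 0.505, 0, 0, 0]
  ]
}}

```text
time_s: 9.65
tool_pos: [0.4847, 0.1474, 0.1492]
ee_rot: [-0.02, 0.932, -0.051, -0.359]
ft_force: [0.3, -0.2, -0.4]
width: 0.0855
gripper_force: 0.0
```

{"method": "arm_command", "body": {
  "rows": [
    [-0.2, 0, 0, 0, 0, 0, 0],
    [0, 0, 0, 0, 0, 0, 0],
    [0.1, 0, 0, 0, 0, 0, 0],
    [0.2, 0, 0, 0, 0, 0, 0],
    [0.3, 0, 0, 0, 0, 0, 0],
    [0.35, 0, 0, 0, 0, 0, 0],
    [0.4, 0, 0, 0, 0, 0, 0],
    [0.45, 0, 0, 0, 0, 0, 0],
    [0.5, 0, 0, 0, 0, 0, 0],
    [0.6, 0, 0, 0, 0, 0, 0],
    [0.6, 0, 0, 0, 0, 0, 0],
    [0.6, 0, 0, 0, 0, 0, 0]
  ],
  "grip_force": 30
}}

```text
time_s: 10.85
tool_pos: [0.485, 0.1473, 0.1486]
ee_rot: [-0.02, 0.932, -0.051, -0.359]
ft_force: [0.8, -0.0, 0.2]
width: 0.024
gripper_force: 30.2
```

```bash
python3 - <<'E'
from h import *
s=grab('side')['image']
im=cv2.resize(s[160:320,270:400],None,fx=3.5,fy=3.5,interpolation=cv2.INTER_CUBIC)
cv2.imwrite('pics/c5.png',im)
E
```

```text
(no output)
```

View pics/c5.png

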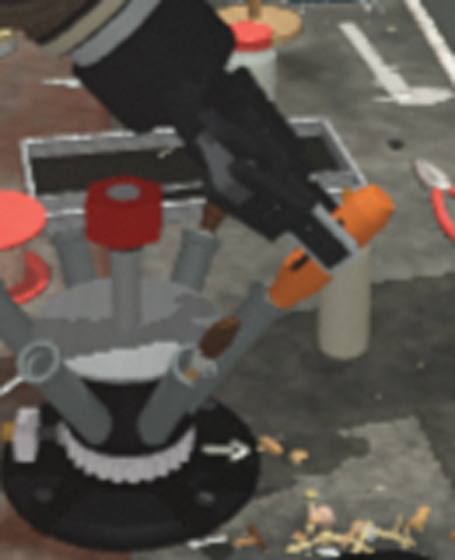

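The fingers hold the handle squarely at 24 mm, and the knob is clear. Next I draw it out along the sleeve.

{"method": "arm_command", "body": {
  "rows": [
    [0.7, 0, 0, 0, 0, 0, 0],
    [0.7, 0, 0, 0, 0, 0, 0],
    [0.7, -0.03, 0, -0.006, 0, 0, 0],
    [0.7, -0.06, 0, -0.013, 0, 0, 0],
    [0.7, -0.09, 0, -0.019, 0, 0, 0],
    [0.7, -0.12, 0, -0.026, 0, 0, 0],
    [0.7, -0.15, 0, -0.032, 0, 0, 0]
  ],
  "grip_force": 50
}}

```text
time_s: 11.6
tool_pos: [0.4667, 0.1493, 0.174]
ee_rot: [-0.02, 0.932, -0.051, -0.359]
ft_force: [-0.0, -1.0, 0.1]
width: 0.0228
gripper_force: 51.5
```

{"method": "arm_command", "body": {
  "rows": [
    [0.7, -0.04, 0, -0.009, 0, 0, 0],
    [0.7, -0.09, 0, -0.019, 0, 0, 0],
    [0.7, -0.14, 0, -0.03, 0, 0, 0],
    [0.7, -0.19, 0, -0.04, 0, 0, 0],
    [0.7, -0.24, 0, -0.051, 0, 0, 0],
    [0.7, -0.29, 0, -0.062, 0, 0, 0],
    [0.7, -0.34, 0, -0.072, 0, 0, 0],
    [0.7, -0.39, 0, -0.083, 0, 0, 0],
    [0.7, -0.43, 0, -0.091, 0, 0, 0],
    [0.7, -0.46, 0, -0.098, 0, 0, 0],
    [0.7, -0.46, 0, -0.098, 0, 0, 0]
  ]
}}

```text
time_s: 12.7
tool_pos: [0.4121, 0.1553, 0.2503]
ee_rot: [-0.02, 0.932, -0.051, -0.358]
ft_force: [0.0, -0.5, 0.0]
width: 0.023
gripper_force: 51.5
```

```bash
python3 - <<'E'
from h import *
s=grab('side')['image']
print(robot.observe()['joint_positions'])
im=cv2.resize(s[130:320,270:470],None,fx=3,fy=3,interpolation=cv2.INTER_CUBIC)
cv2.imwrite('pics/c6.png',im)
E
```

```text
[0.11993394 0.50316004 1.68009527 0.15391196 1.67846749 1.75867528]
```

View pics/c6.png

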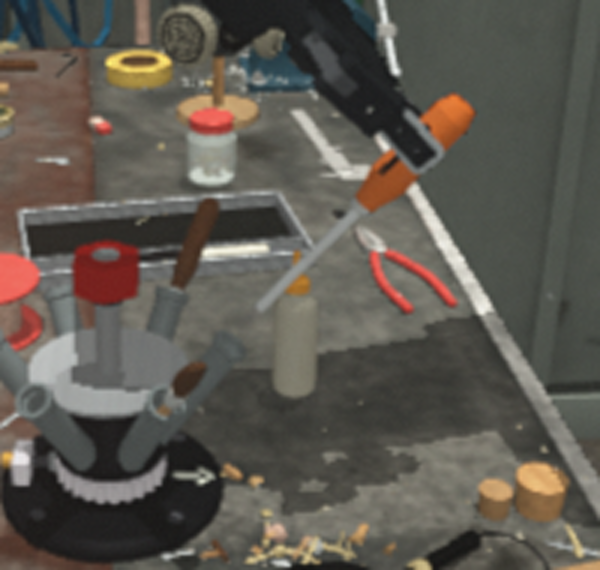

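```bash
python3 - <<'E'
from h import *
n=np.cross(RH,Z); p0=robot.observe()['tool_pos']
K,Rm,t=cam('side'); c=-Rm.T@t
q=[]
for x,y in((263,305),(362,203),(459,105)):
    d=Rm.T@np.linalg.solve(K,[270+x/3,130+y/3,1]); P=c+d*((p0-c)@n)/(d@n); q.append([(P-AX)@RH,P[2]]); 
q=np.array(q);g=np.array([(p0-AX)@RH,p0[2]]);print(q,g)
a=q[2]-q[0];L=np.hypot(*a);a/=L;print('lean',np.degrees(np.arctan2(a[0],a[1])),L,'along tip->tcp',(g-q[0])@a,'perp',np.cross(a,g-q[0]), 'shoulder',(q[1]-q[0])@a)
E
```

```text
[[0.09956669 0.14591875]
 [0.15668647 0.21724114]
 [0.20828083 0.28033638]] [0.19157619 0.24984687]
lean 38.96520184166813 0.17287817955230758 along tip->tcp 0.13866704649127118 perp -0.006184942782560626 shoulder 0.091374831969159<stdin>:8: DeprecationWarning: Arrays of 2-dimensional vectors are deprecated. Use arrays of 3-dimensional vectors instead. (deprecated in NumPy 2.0)
```

{"method": "arm_command", "body": {
  "rows": [
    [0.7, -0.1, 0, -0.11, 0, 0, 0],
    [0.7, -0.2, 0, -0.22, 0, 0, 0],
    [0.7, -0.27, 0, -0.3, 0, 0, 0],
    [0.7, -0.27, 0, -0.3, 0, 0, 0]
  ]
}}

```text
time_s: 13.15
tool_pos: [0.4131, 0.1552, 0.3321]
ee_rot: [-0.02, 0.932, -0.051, -0.357]
ft_force: [-0.4, 0.1, -1.1]
width: 0.0228
gripper_force: 51.5
```

```bash
cat >> h.py <<'E'
la=np.radians(5.9); LD=np.array([np.cos(la),np.sin(la),0]); s9=np.radians(9)
RL=frame(LD*np.sin(s9)-Z*np.cos(s9),np.array([np.sin(la),-np.cos(la),0]))
T0=np.array([.5013,-.2582,0])
E
python3 - <<'E'
from h import *
W1=np.array([.48,.02,.33]); rel(W1,RL); rel(np.array([.5,-.12,.30]),RL,W1,RL); rel(T0+Z*.10,RL,np.array([.5,-.12,.30]),RL)
E
```

```text
[ 0.309  0.636 -0.264] [-0.032  0.442 -0.105]
[0.004 0.707 0.152] [0. 0. 0.]
[-0.22   0.688  0.978] [0. 0. 0.]
```

{"method": "arm_command", "body": {
  "rows": [
    [0.7, 0.03, 0.06, -0.03, -0.003, 0.044, -0.01],
    [0.7, 0.06, 0.13, -0.05, -0.006, 0.088, -0.02],
    [0.7, 0.09, 0.19, -0.08, -0.01, 0.133, -0.03],
    [0.7, 0.12, 0.25, -0.11, -0.013, 0.177, -0.04],
    [0.7, 0.15, 0.32, -0.13, -0.016, 0.221, -0.05],
    [0.7, 0.19, 0.38, -0.16, -0.02, 0.265, -0.063],
    [0.7, 0.22, 0.45, -0.18, -0.022, 0.309, -0.074],
    [0.7, 0.25, 0.51, -0.21, -0.026, 0.354, -0.084],
    [0.7, 0.28, 0.57, -0.24, -0.03, 0.4, -0.095],
    [0.7, 0.31, 0.64, -0.26, -0.032, 0.442, -0.105],
    [0.7, 0.31, 0.64, -0.26, -0.032, 0.442, -0.105]
  ]
}}

```text
time_s: 14.25
tool_pos: [0.4781, 0.0181, 0.3263]
ee_rot: [-0.003, 0.996, 0.051, 0.076]
ft_force: [-0.7, -0.0, -1.4]
width: 0.0227
gripper_force: 51.5
```

{"method": "arm_command", "body": {
  "rows": [
    [0.7, 0, 0.15, 0.03, 0, 0, 0],
    [0.7, 0, 0.3, 0.06, 0, 0, 0],
    [0.7, 0, 0.45, 0.09, 0, 0, 0],
    [0.7, 0, 0.6, 0.12, 0, 0, 0],
    [0.7, 0, 0.71, 0.15, 0, 0, 0],
    [0.7, 0, 0.71, 0.15, 0, 0, 0]
  ]
}}

```text
time_s: 14.85
tool_pos: [0.4982, -0.1233, 0.2959]
ee_rot: [-0.004, 0.996, 0.05, 0.074]
ft_force: [-0.1, -0.7, -0.6]
width: 0.0232
gripper_force: 51.5
```

{"method": "arm_command", "body": {
  "rows": [
    [0.7, 0, 0.15, 0.1, 0, 0, 0],
    [0.7, -0.05, 0.35, 0.3, 0, 0, 0],
    [0.7, -0.1, 0.55, 0.5, 0, 0, 0],
    [0.7, -0.15, 0.69, 0.7, 0, 0, 0],
    [0.7, -0.2, 0.69, 0.85, 0, 0, 0],
    [0.7, -0.22, 0.69, 0.98, 0, 0, 0],
    [0.7, -0.22, 0.69, 0.98, 0, 0, 0],
    [0.7, -0.22, 0.69, 0.98, 0, 0, 0]
  ]
}}

```text
time_s: 15.65
tool_pos: [0.4991, -0.2598, 0.0977]
ee_rot: [-0.004, 0.996, 0.052, 0.075]
ft_force: [0.1, -0.3, -1.3]
width: 0.0226
gripper_force: 51.5
```

```bash
python3 - <<'E'
from h import *
s=grab('side')['image'];grab('top')
print(robot.observe()['joint_positions']); rel(T0+Z*.03,RL); rel(T0+Z*.009,RL)
im=cv2.resize(s[120:240,270:430],None,fx=5,fy=5,interpolation=cv2.INTER_CUBIC)
cv2.imwrite('pics/c7.png',im)
E
```

```text
[-0.6445777   0.54342485  1.92283784  0.19179305  0.56944694  0.66582963]
[-0.043 -0.01   0.343] [0.001 0.002 0.001]
[-0.059 -0.01   0.446] [0.001 0.002 0.001]
```

View pics/c7.png

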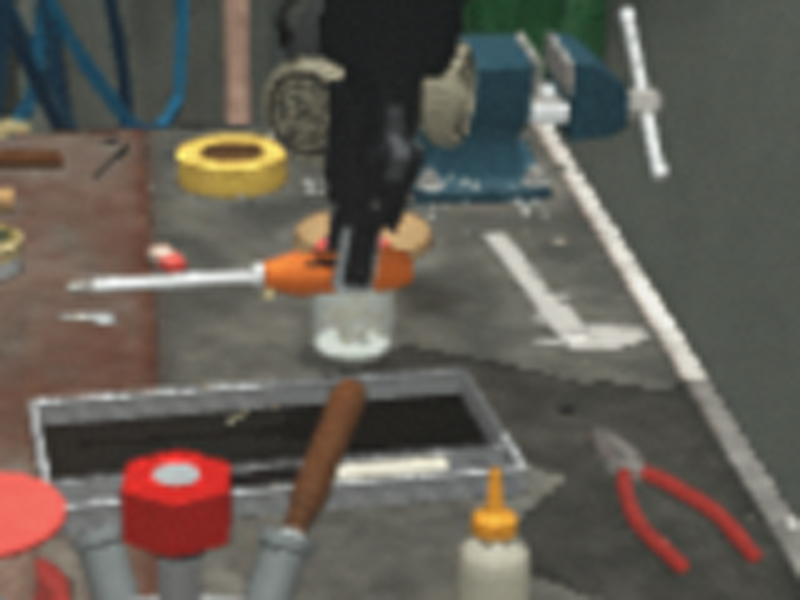

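```bash
python3 - <<'E' 2>/dev/null
from h import *
n=np.cross(LD,Z); p0=robot.observe()['tool_pos']
K,Rm,t=cam('side'); c=-Rm.T@t
for x,y in((75,287),(262,277),(412,268),(355,288),(300,294),(390,291),(270,291)):
    d=Rm.T@np.linalg.solve(K,[270+x/5,120+y/5,1]); P=c+d*((p0-c)@n)/(d@n); print(np.round([(P-T0)@LD,*P],4))
print(p0)
E
```

```text
[ 0.147   0.6477 -0.2449  0.104 ]
[ 0.0429  0.5442 -0.2556  0.1023]
[-0.0424  0.4593 -0.2644  0.1016]
[-0.0099  0.4916 -0.261   0.0919]
[ 0.0214  0.5228 -0.2578  0.0906]
[-0.0301  0.4716 -0.2631  0.0886]
[ 0.0385  0.5397 -0.2561  0.0936]
[ 0.499522   -0.26022893  0.09904372]
```

The screwdriver hangs level, tip at (285,177) and butt at (352,174), above the lane. The underside of its handle is at z≈0.090. I'll lower it now.

{"method": "arm_command", "body": {
  "rows": [
    [0.7, -0.01, 0, 0.08, 0, 0, 0],
    [0.7, -0.02, 0, 0.16, 0, 0, 0],
    [0.7, -0.03, 0, 0.24, 0, 0, 0],
    [0.7, -0.04, 0, 0.31, 0, 0, 0],
    [0.7, -0.05, 0, 0.36, 0, 0, 0],
    [0.7, -0.055, 0, 0.385, 0, 0, 0],
    [0.7, -0.055, 0, 0.39, 0, 0, 0],
    [0.7, -0.055, 0, 0.39, 0, 0, 0]
  ]
}}

```text
time_s: 16.55
tool_pos: [0.4999, -0.2606, 0.0193]
ee_rot: [-0.003, 0.996, 0.052, 0.076]
ft_force: [0.0, 0.6, 0.4]
width: 0.0231
gripper_force: 51.5
```

{"method": "arm_command", "body": {
  "rows": [
    [0.7, -0.001, 0, 0.008, 0, 0, 0],
    [0.7, -0.002, 0, 0.016, 0, 0, 0],
    [0.7, -0.004, 0, 0.024, 0, 0, 0],
    [0.7, -0.005, 0, 0.032, 0, 0, 0],
    [0.7, -0.005, 0, 0.035, 0, 0, 0],
    [0.7, -0.005, 0, 0.035, 0, 0, 0]
  ]
}}

```text
time_s: 17.15
tool_pos: [0.4996, -0.2605, 0.0115]
ee_rot: [-0.004, 0.996, 0.051, 0.076]
ft_force: [0.6, -0.0, -0.7]
width: 0.0227
gripper_force: 51.5
```

Now 0.4 mm steps, watching the force.

{"method": "arm_command", "body": {
  "rows": [
    [0.7, 0, 0, 0.003, 0, 0, 0],
    [0.7, 0, 0, 0.006, 0, 0, 0],
    [0.7, 0, 0, 0.007, 0, 0, 0]
  ]
}}

```text
time_s: 17.45
tool_pos: [0.4999, -0.2604, 0.0102]
ee_rot: [-0.004, 0.996, 0.051, 0.076]
ft_force: [-0.2, 0.6, -1.7]
width: 0.0228
gripper_force: 51.5
```

{"method": "arm_command", "body": {
  "rows": [
    [0.7, 0, 0, 0.002, 0, 0, 0],
    [0.7, 0, 0, 0.004, 0, 0, 0],
    [0.7, 0, 0, 0.004, 0, 0, 0]
  ]
}}

```text
time_s: 17.75
tool_pos: [0.5, -0.2604, 0.0095]
ee_rot: [-0.004, 0.996, 0.051, 0.076]
ft_force: [0.2, 0.4, -0.9]
width: 0.0232
gripper_force: 51.5
```

{"method": "arm_command", "body": {
  "rows": [
    [0.7, 0, 0, 0.002, 0, 0, 0],
    [0.7, 0, 0, 0.004, 0, 0, 0],
    [0.7, 0, 0, 0.004, 0, 0, 0]
  ]
}}

```text
time_s: 18.05
tool_pos: [0.5001, -0.2604, 0.0086]
ee_rot: [-0.004, 0.996, 0.051, 0.076]
ft_force: [0.4, 0.3, -1.3]
width: 0.0227
gripper_force: 51.5
```

{"method": "arm_command", "body": {
  "rows": [
    [0.7, 0, 0, 0.002, 0, 0, 0],
    [0.7, 0, 0, 0.004, 0, 0, 0],
    [0.7, 0, 0, 0.004, 0, 0, 0]
  ]
}}

```text
time_s: 18.35
tool_pos: [0.5002, -0.2604, 0.0079]
ee_rot: [-0.004, 0.996, 0.051, 0.076]
ft_force: [0.0, 0.5, -1.2]
width: 0.0228
gripper_force: 51.5
```

{"method": "arm_command", "body": {
  "rows": [
    [0.7, 0, 0, 0.002, 0, 0, 0],
    [0.7, 0, 0, 0.004, 0, 0, 0],
    [0.7, 0, 0, 0.004, 0, 0, 0]
  ]
}}

```text
time_s: 18.65
tool_pos: [0.5003, -0.2604, 0.0074]
ee_rot: [-0.003, 0.996, 0.051, 0.076]
ft_force: [-2.3, -0.5, 4.0]
width: 0.023
gripper_force: 52.1
```

Contact at 4 N. I'll open gently, keeping the fingers inside the lane.

{"method": "arm_command", "body": {
  "rows": [
    [0.46, 0, 0, 0, 0, 0, 0],
    [0.42, 0, 0, 0, 0, 0, 0],
    [0.38, 0, 0, 0, 0, 0, 0],
    [0.34, 0, 0, 0, 0, 0, 0],
    [0.3, 0, 0, 0, 0, 0, 0],
    [0.2, 0, 0, 0, 0, 0, 0],
    [0.1, 0, 0, 0, 0, 0, 0],
    [0.1, 0, 0, 0, 0, 0, 0],
    [0.1, 0, 0, 0, 0, 0, 0]
  ],
  "grip_force": 20
}}

```text
time_s: 19.55
tool_pos: [0.5004, -0.2604, 0.0071]
ee_rot: [-0.004, 0.996, 0.051, 0.076]
ft_force: [0.1, -0.0, 0.8]
width: 0.0385
gripper_force: 0.0
```

{"method": "arm_command", "body": {
  "rows": [
    [0.1, 0, 0, -0.05, 0, 0, 0],
    [0.1, 0, 0, -0.1, 0, 0, 0],
    [0.1, 0, 0, -0.2, 0, 0, 0],
    [0.1, 0, 0, -0.4, 0, 0, 0],
    [0.1, 0, 0, -0.6, 0, 0, 0],
    [0.1, 0, 0, -0.8, 0, 0, 0],
    [0.1, 0, 0, -1, 0, 0, 0],
    [0.1, 0, 0, -1, 0, 0, 0]
  ]
}}

```text
time_s: 20.35
tool_pos: [0.4708, -0.2644, 0.2107]
ee_rot: [-0.0, 0.996, 0.051, 0.079]
ft_force: [-0.4, 0.0, 0.2]
width: 0.0383
gripper_force: 0.0
```

```bash
python3 - <<'E'
from h import *
s=grab('side')['image'];t=grab('top')['image']
a=cv2.resize(s[140:310,270:400],None,fx=3,fy=3,interpolation=cv2.INTER_CUBIC)
b=cv2.resize(t[140:280,210:440],None,fx=1.78,fy=1.78,interpolation=cv2.INTER_CUBIC)
b=cv2.copyMakeBorder(b,0,a.shape[0]-b.shape[0],0,0,0)
cv2.imwrite('pics/c8.png',np.hstack([a,b]))
print(robot.observe()['tool_pos'])
E
```

```text
[ 0.46997148 -0.26342108  0.2061751 ]
```

View pics/c8.png

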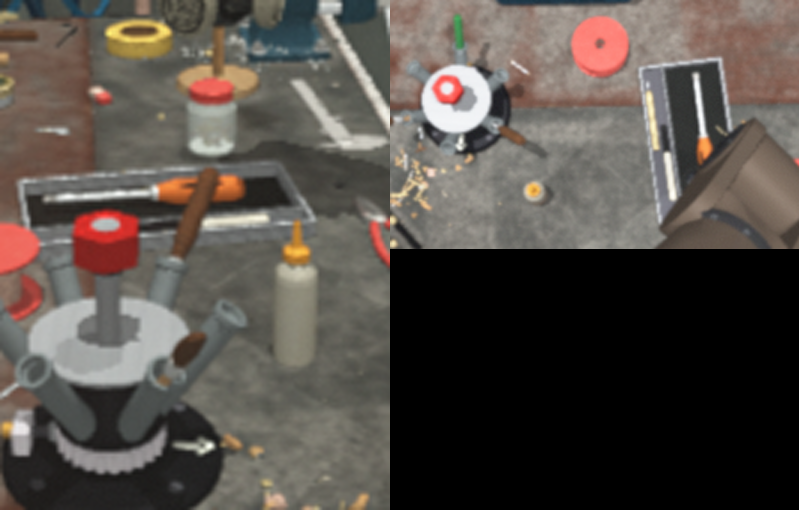

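The screwdriver lies flat in the wide lane. The empty sleeve is over the arrow, and everything else looks undisturbed.

```bash
python3 -c "
from bench import robot
print(robot.hand_in())"
```

```text
the job is handed in; nothing more can be done
None
```

The job is handed in: the orange screwdriver lies flat along the tray's wide lane, its emptied sleeve is over the white arrow, and the last pictures show nothing else visibly moved; the hand-in gave no verdict.

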